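# Move a row of spice jars to the wooden rack in the same order

### The job

The wire spice rack has to go for cleaning: move its four jars, with red, yellow, green and blue caps, over to the wooden rack, one upright in each free pocket. Keep them in the same order from left to right, seen from the robot, as they stand now, so that the cook finds them without looking; the black-capped jar that is already in the wooden rack stays in its pocket and the row simply continues past it.

Things in the scene. Friction and masses are not known exactly. Their poses are not given: they have to be found in the camera images.
- jar_red: spice jar, red screw cap: clear rounded-square body 44 x 44 mm, 103 mm tall; the round cap, 47 mm across, is its top 32 mm and is where to take it, pinched across the row (only 19 mm to the next cap along it). 0.08 to 0.17 kg. Origin: centre of the underside; z up. Starts in a cell of the wire rack, square to it within 0.1 rad, underside 8 mm above the worktop.
- jar_yellow: spice jar, yellow screw cap: clear rounded-square body 44 x 44 mm, 103 mm tall; the round cap, 47 mm across, is its top 32 mm and is where to take it, pinched across the row (only 19 mm to the next cap along it). 0.08 to 0.17 kg. Origin: centre of the underside; z up. Starts in a cell of the wire rack, square to it within 0.1 rad, underside 8 mm above the worktop.
- jar_green: spice jar, green screw cap: clear rounded-square body 44 x 44 mm, 103 mm tall; the round cap, 47 mm across, is its top 32 mm and is where to take it, pinched across the row (only 19 mm to the next cap along it). 0.08 to 0.17 kg. Origin: centre of the underside; z up. Starts in a cell of the wire rack, square to it within 0.1 rad, underside 8 mm above the worktop.
- jar_blue: spice jar, blue screw cap: clear rounded-square body 44 x 44 mm, 103 mm tall; the round cap, 47 mm across, is its top 32 mm and is where to take it, pinched across the row (only 19 mm to the next cap along it). 0.08 to 0.17 kg. Origin: centre of the underside; z up. Starts in a cell of the wire rack, square to it within 0.1 rad, underside 8 mm above the worktop.
- jar_black: spice jar, black screw cap: clear rounded-square body 44 x 44 mm, 103 mm tall; the round cap, 47 mm across, is its top 32 mm and is where to take it, pinched across the row (only 19 mm to the next cap along it). 0.08 to 0.17 kg. Origin: centre of the underside; z up. It already stands in one of the wooden rack's pockets (which one varies).
- wood_rack: pale wooden rack, fixed, 350 x 80 mm. Origin: centre of its underside, on the worktop; y along its row, to the robot's left within 0.3 rad. Five pockets centred at x = 0, y = -132, -66, 0, 66, 132 mm, 62 mm square; cork floor at z = 16 mm, dividers (4 thick) to 36, slats to 40, end boards to 56 mm. In front of or behind the wire rack, nearly parallel; rows about 145 mm apart.
- cell_red: wire cell of the wire rack where the red-capped jar stands at the start. The four cells look alike, fixed in one row 66 mm apart; 59 mm square inside, rim 34 mm above the worktop, wire loops at the row's ends to 46 mm. Origin: centre of its underside, 6 mm above the worktop; its plate is 2 mm thick; y along the row, to the robot's left within 0.3 rad.
- cell_yellow: wire cell of the wire rack where the yellow-capped jar stands at the start. The four cells look alike, fixed in one row 66 mm apart; 59 mm square inside, rim 34 mm above the worktop, wire loops at the row's ends to 46 mm. Origin: centre of its underside, 6 mm above the worktop; its plate is 2 mm thick; y along the row, to the robot's left within 0.3 rad.
- cell_green: wire cell of the wire rack where the green-capped jar stands at the start. The four cells look alike, fixed in one row 66 mm apart; 59 mm square inside, rim 34 mm above the worktop, wire loops at the row's ends to 46 mm. Origin: centre of its underside, 6 mm above the worktop; its plate is 2 mm thick; y along the row, to the robot's left within 0.3 rad.
- cell_blue: wire cell of the wire rack where the blue-capped jar stands at the start. The four cells look alike, fixed in one row 66 mm apart; 59 mm square inside, rim 34 mm above the worktop, wire loops at the row's ends to 46 mm. Origin: centre of its underside, 6 mm above the worktop; its plate is 2 mm thick; y along the row, to the robot's left within 0.3 rad.

How it is judged (in metres and radians):
At the end, for the whole second after the job is handed in: All five jars upright (0.1 rad), released, at rest on the wooden rack's pocket floors, one to a pocket, within 12 mm of pocket centres in x and y, 6 mm in height; coloured jars ordered left to right as their wire cells; black jar in its own pocket, within 20 mm of its start (x of jar_red in the frame of wood_rack between -0.012 and 0.012 m and z of jar_red in the frame of wood_rack between 0.01 and 0.022 m and (y of jar_red in the frame of wood_rack between -0.144 and -0.12 m or y of jar_red in the frame of wood_rack between -0.078 and -0.054 m or y of jar_red in the frame of wood_rack between -0.012 and 0.012 m or y of jar_red in the frame of wood_rack between 0.054 and 0.078 m or y of jar_red in the frame of wood_rack between 0.12 and 0.144 m) and angle between each of jar_red, jar_yellow, jar_green, jar_blue, jar_black's own z axis and vertical below 0.1 rad and linear speed of each of jar_red, jar_yellow, jar_green, jar_blue, jar_black below 0.02 m/s and angular speed of each of jar_red, jar_yellow, jar_green, jar_blue, jar_black below 0.2 rad/s and x of jar_yellow in the frame of wood_rack between -0.012 and 0.012 m and z of jar_yellow in the frame of wood_rack between 0.01 and 0.022 m and (y of jar_yellow in the frame of wood_rack between -0.144 and -0.12 m or y of jar_yellow in the frame of wood_rack between -0.078 and -0.054 m or y of jar_yellow in the frame of wood_rack between -0.012 and 0.012 m or y of jar_yellow in the frame of wood_rack between 0.054 and 0.078 m or y of jar_yellow in the frame of wood_rack between 0.12 and 0.144 m) and x of jar_green in the frame of wood_rack between -0.012 and 0.012 m and z of jar_green in the frame of wood_rack between 0.01 and 0.022 m and (y of jar_green in the frame of wood_rack between -0.144 and -0.12 m or y of jar_green in the frame of wood_rack between -0.078 and -0.054 m or y of jar_green in the frame of wood_rack between -0.012 and 0.012 m or y of jar_green in the frame of wood_rack between 0.054 and 0.078 m or y of jar_green in the frame of wood_rack between 0.12 and 0.144 m) and x of jar_blue in the frame of wood_rack between -0.012 and 0.012 m and z of jar_blue in the frame of wood_rack between 0.01 and 0.022 m and (y of jar_blue in the frame of wood_rack between -0.144 and -0.12 m or y of jar_blue in the frame of wood_rack between -0.078 and -0.054 m or y of jar_blue in the frame of wood_rack between -0.012 and 0.012 m or y of jar_blue in the frame of wood_rack between 0.054 and 0.078 m or y of jar_blue in the frame of wood_rack between 0.12 and 0.144 m) and x of jar_black in the frame of wood_rack between -0.012 and 0.012 m and z of jar_black in the frame of wood_rack between 0.01 and 0.022 m and (y of jar_black in the frame of wood_rack between -0.144 and -0.12 m or y of jar_black in the frame of wood_rack between -0.078 and -0.054 m or y of jar_black in the frame of wood_rack between -0.012 and 0.012 m or y of jar_black in the frame of wood_rack between 0.054 and 0.078 m or y of jar_black in the frame of wood_rack between 0.12 and 0.144 m) and ((y of cell_red in the frame of cell_yellow above 0 m and ((y of jar_red in the frame of wood_rack above -0.099 m and y of jar_yellow in the frame of wood_rack below -0.099 m) or (y of jar_red in the frame of wood_rack above -0.033 m and y of jar_yellow in the frame of wood_rack below -0.033 m) or (y of jar_red in the frame of wood_rack above 0.033 m and y of jar_yellow in the frame of wood_rack below 0.033 m) or (y of jar_red in the frame of wood_rack above 0.099 m and y of jar_yellow in the frame of wood_rack below 0.099 m))) or (y of cell_red in the frame of cell_yellow below 0 m and ((y of jar_yellow in the frame of wood_rack above -0.099 m and y of jar_red in the frame of wood_rack below -0.099 m) or (y of jar_yellow in the frame of wood_rack above -0.033 m and y of jar_red in the frame of wood_rack below -0.033 m) or (y of jar_yellow in the frame of wood_rack above 0.033 m and y of jar_red in the frame of wood_rack below 0.033 m) or (y of jar_yellow in the frame of wood_rack above 0.099 m and y of jar_red in the frame of wood_rack below 0.099 m)))) and ((y of cell_red in the frame of cell_green above 0 m and ((y of jar_red in the frame of wood_rack above -0.099 m and y of jar_green in the frame of wood_rack below -0.099 m) or (y of jar_red in the frame of wood_rack above -0.033 m and y of jar_green in the frame of wood_rack below -0.033 m) or (y of jar_red in the frame of wood_rack above 0.033 m and y of jar_green in the frame of wood_rack below 0.033 m) or (y of jar_red in the frame of wood_rack above 0.099 m and y of jar_green in the frame of wood_rack below 0.099 m))) or (y of cell_red in the frame of cell_green below 0 m and ((y of jar_green in the frame of wood_rack above -0.099 m and y of jar_red in the frame of wood_rack below -0.099 m) or (y of jar_green in the frame of wood_rack above -0.033 m and y of jar_red in the frame of wood_rack below -0.033 m) or (y of jar_green in the frame of wood_rack above 0.033 m and y of jar_red in the frame of wood_rack below 0.033 m) or (y of jar_green in the frame of wood_rack above 0.099 m and y of jar_red in the frame of wood_rack below 0.099 m)))) and ((y of cell_red in the frame of cell_blue above 0 m and ((y of jar_red in the frame of wood_rack above -0.099 m and y of jar_blue in the frame of wood_rack below -0.099 m) or (y of jar_red in the frame of wood_rack above -0.033 m and y of jar_blue in the frame of wood_rack below -0.033 m) or (y of jar_red in the frame of wood_rack above 0.033 m and y of jar_blue in the frame of wood_rack below 0.033 m) or (y of jar_red in the frame of wood_rack above 0.099 m and y of jar_blue in the frame of wood_rack below 0.099 m))) or (y of cell_red in the frame of cell_blue below 0 m and ((y of jar_blue in the frame of wood_rack above -0.099 m and y of jar_red in the frame of wood_rack below -0.099 m) or (y of jar_blue in the frame of wood_rack above -0.033 m and y of jar_red in the frame of wood_rack below -0.033 m) or (y of jar_blue in the frame of wood_rack above 0.033 m and y of jar_red in the frame of wood_rack below 0.033 m) or (y of jar_blue in the frame of wood_rack above 0.099 m and y of jar_red in the frame of wood_rack below 0.099 m)))) and ((y of cell_yellow in the frame of cell_green above 0 m and ((y of jar_yellow in the frame of wood_rack above -0.099 m and y of jar_green in the frame of wood_rack below -0.099 m) or (y of jar_yellow in the frame of wood_rack above -0.033 m and y of jar_green in the frame of wood_rack below -0.033 m) or (y of jar_yellow in the frame of wood_rack above 0.033 m and y of jar_green in the frame of wood_rack below 0.033 m) or (y of jar_yellow in the frame of wood_rack above 0.099 m and y of jar_green in the frame of wood_rack below 0.099 m))) or (y of cell_yellow in the frame of cell_green below 0 m and ((y of jar_green in the frame of wood_rack above -0.099 m and y of jar_yellow in the frame of wood_rack below -0.099 m) or (y of jar_green in the frame of wood_rack above -0.033 m and y of jar_yellow in the frame of wood_rack below -0.033 m) or (y of jar_green in the frame of wood_rack above 0.033 m and y of jar_yellow in the frame of wood_rack below 0.033 m) or (y of jar_green in the frame of wood_rack above 0.099 m and y of jar_yellow in the frame of wood_rack below 0.099 m)))) and ((y of cell_yellow in the frame of cell_blue above 0 m and ((y of jar_yellow in the frame of wood_rack above -0.099 m and y of jar_blue in the frame of wood_rack below -0.099 m) or (y of jar_yellow in the frame of wood_rack above -0.033 m and y of jar_blue in the frame of wood_rack below -0.033 m) or (y of jar_yellow in the frame of wood_rack above 0.033 m and y of jar_blue in the frame of wood_rack below 0.033 m) or (y of jar_yellow in the frame of wood_rack above 0.099 m and y of jar_blue in the frame of wood_rack below 0.099 m))) or (y of cell_yellow in the frame of cell_blue below 0 m and ((y of jar_blue in the frame of wood_rack above -0.099 m and y of jar_yellow in the frame of wood_rack below -0.099 m) or (y of jar_blue in the frame of wood_rack above -0.033 m and y of jar_yellow in the frame of wood_rack below -0.033 m) or (y of jar_blue in the frame of wood_rack above 0.033 m and y of jar_yellow in the frame of wood_rack below 0.033 m) or (y of jar_blue in the frame of wood_rack above 0.099 m and y of jar_yellow in the frame of wood_rack below 0.099 m)))) and ((y of cell_green in the frame of cell_blue above 0 m and ((y of jar_green in the frame of wood_rack above -0.099 m and y of jar_blue in the frame of wood_rack below -0.099 m) or (y of jar_green in the frame of wood_rack above -0.033 m and y of jar_blue in the frame of wood_rack below -0.033 m) or (y of jar_green in the frame of wood_rack above 0.033 m and y of jar_blue in the frame of wood_rack below 0.033 m) or (y of jar_green in the frame of wood_rack above 0.099 m and y of jar_blue in the frame of wood_rack below 0.099 m))) or (y of cell_green in the frame of cell_blue below 0 m and ((y of jar_blue in the frame of wood_rack above -0.099 m and y of jar_green in the frame of wood_rack below -0.099 m) or (y of jar_blue in the frame of wood_rack above -0.033 m and y of jar_green in the frame of wood_rack below -0.033 m) or (y of jar_blue in the frame of wood_rack above 0.033 m and y of jar_green in the frame of wood_rack below 0.033 m) or (y of jar_blue in the frame of wood_rack above 0.099 m and y of jar_green in the frame of wood_rack below 0.099 m)))) and distance of jar_black from where it was at the start of the episode below 0.02 m); the robot touches nothing.
It fails at once if the black-capped jar is taken out of its pocket (distance of jar_black from where it was at the start of the episode above 0.03 m).
It fails at once if a jar is tipped over by more than 0.7 rad (angle between any of jar_red, jar_yellow, jar_green, jar_blue, jar_black's own z axis and vertical above 0.7 rad).
It also fails if it takes over 88 s, if anything falls off the work surface, if the arm or the gripper's body presses on something with over 40 N, if the wrist force passes 120 N, or if a joint passes its speed limit or range.

### The arm

A 6-joint arm with a two-finger parallel gripper is mounted at the origin on a cart in front of the work surface, level with it; the furniture and walls round the work are solid. World frame = base frame: x ahead of the robot, y to its left, z up, the work surface at z = 0. Lengths are in mm, angles in rad, forces in N, time in s.
With the tool pointing down it reaches from about 225 to 725 mm from the base axis. Payload 3.1 kg.
Tool frame: the origin (TCP) lies midway between the tips of the shut fingers; the grasp point (between the pads) lies env.pinch_z behind it (env.pinch_z is the distance from the TCP to the grasp point, in mm); z points along the fingers, y is the line along which they close (so a half turn about z gives the same grasp; the last joint's range is limited). The gripper opens to 85 mm and grips with 20 to 120 N. Pads are 22 mm wide; open, the fingers measure 114 mm over their backs; the gripper's body (76 mm by 85 mm) begins 54 mm behind the grasp point. The pads swing forward as they close: fully open they stand 13 mm farther back than shut.
Start: joints at [-1.266, 0.048, 0.099, 1.622, 0, 1.443], TCP at [220.177, -476.591, 195.312] pointing down, gripper open.
Joint ranges: [-2.91, 2.91], [-0.99, 1.94], [-1.21, 1.42], [-2.12, 2.29], [-1.49, 1.47], [-3.14, 3.14]. Speed limits (rad/s): [2.79, 2.79, 3.14, 3.14, 3.14, 3.14].

### API

Orientations are given as a rotation vector (axis times angle).
In Python, from cell import env gives the robot as it stands.
- The arm moves only by the shell command python3 -m handwheel 'ROWS' [OPENING] [FORCE]. ROWS is JSON, a list of rows, each a list of 4 numbers: the shift along the tool's x, y, z in cm, then the turn about the tool's z in rad. In form: [[dx, dy, dz, roll], ...]. A call has 1 to 5 rows; each row shifts and turns the commanded pose from where the row before left it, along the tool's axes as they then stand; what a row does not reach is not made up. A row lasts 1/12 s, in which the tool goes at most 41.7 mm and 7.16 degrees, less where a joint would pass 70% of its speed; a pose out of reach is approached as far as the arm can. A call with a gripper value outside its range is refused whole. OPENING is the closure in counts, from 0 (fully open) to 255 (shut), set as the call begins (- or left out, the last holds). The fingers move at their own pace and stop on an object; FORCE is the grip in N (left out, the last holds). Time passes only in rows, so rows that do not move let the fingers close. It gives the time, the measured TCP pose, the force, the opening and the grip force at its end, in the units of the state.
- env.get_obs(): the state, without advancing time (a new reading comes with each control period).
- env.capture(name): name is "scene" or "top" or "wrist"; returns the picture (420x560x3 uint8, red, green, blue); there is no depth.
- env.camera_model(name): a dict with "K" (3x3 intrinsics, pixels), "R" (3x3) and "t" (3): a world point X has camera coordinates R X + t; the wrist camera has in their place "hand_eye" (4x4, takes a point from camera to tool coordinates, whose origin is the TCP and whose axes are the flange's). Camera axes: x right, y down, z forward; pixel columns grow to the right and rows downward; lengths in mm; the calibration is good to about 2 mm. A picture is of the moment at which its call begins: read the wrist's pose just before it. camera_model takes no time and is no camera call.
- env.hand_in(): hands the job in; it is judged then, once.
The state is a dict: "time": time; "joint_positions": joint angles; "dq": joint speeds; "joint_torque": joint torques, N m; "ee_pos": TCP position; "orientation": TCP orientation; "contact_force": force on the tool from outside, world axes, zero at the start; "torque": the same for the moment, N m; "opening": finger opening in mm; "grip_force": force on a finger pad.
Only numpy, scipy, OpenCV 4.12 (cv2) and the standard library are available. Lean on these libraries where they do the work, as an engineer would, in place of code of your own. Each camera call takes 0.05 s, during which the arm holds its last target. There are 200 camera calls.

## Working session

There is one attempt and no reset: what is moved stays moved. The work goes in short steps, Python scripts to look and compute and a shell command to move; the robot and the scene stay as the last step left them, time stands still between calls to the robot, and variables do not carry over. Pictures are saved under pics/ and viewed, at most 14 in all, crops included, and the job is handed in when it is done.

```bash
ls; mkdir -p pics; python3 - <<'E'
from cell import env
import cv2
o=env.get_obs();print({k:o[k] for k in('time','ee_pos','orientation','opening')},env.pinch_z)
for n in('scene','top'):
    cv2.imwrite(f'pics/{n}0.png',env.capture(n)[:,:,::-1])
    print(n,env.camera_model(n))
print(env.camera_model('wrist'))
E
```

```text
pics
{'time': 0.0, 'ee_pos': array([ 219.96285379, -475.90826826,  194.08992549]), 'orientation': array([-3.06596381e+00, -6.74032503e-01,  3.56327887e-04]), 'opening': 85.49275068767436} 18.700000000000003
scene {'K': array([[524.25895373,   0.        , 280.30428993],
       [  0.        , 524.25895373, 213.68042053],
       [  0.        ,   0.        ,   1.        ]]), 'R': array([[-0.62996224, -0.7766199 , -0.00301784],
       [-0.55539416,  0.45322232, -0.69722798],
       [ 0.54284888, -0.43755121, -0.7168431 ]]), 't': array([271.29316779, 397.56757374, 521.33799049])}
top {'K': array([[525.00400839,   0.        , 273.49652377],
       [  0.        , 525.00400839, 214.77681288],
       [  0.        ,   0.        ,   1.        ]]), 'R': array([[-0.13833567, -0.99036992,  0.00553695],
       [-0.95970602,  0.13266758, -0.24771693],
       [ 0.24459682, -0.03958194, -0.96881663]]), 't': array([-57.61289635, 558.32874921, 751.65238446])}
{'K': array([[356.71061168,   0.        , 274.65445069],
       [  0.        , 356.71061168, 209.13912361],
       [  0.        ,   0.        ,   1.        ]]), 'hand_eye': array([[-1.28272531e-03, -9.65646695e-01, -2.59855375e-01,
         6.53094198e+01],
       [ 9.99998922e-01, -1.05300572e-03, -1.02323238e-03,
        -7.46575436e-01],
       [ 7.14451772e-04, -2.59856408e-01,  9.65647004e-01,
        -1.78311054e+02],
       [ 0.00000000e+00,  0.00000000e+00,  0.00000000e+00,
         1.00000000e+00]])}
```

View pics/scene0.png

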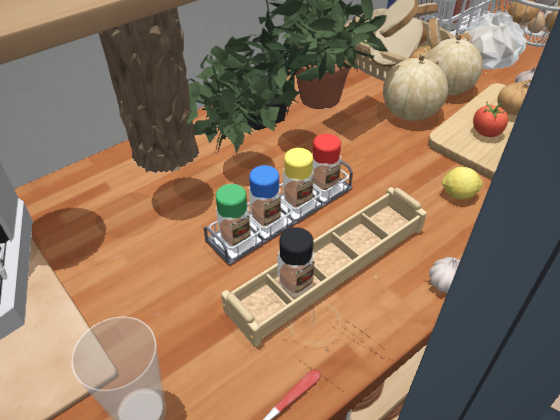

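View pics/top0.png

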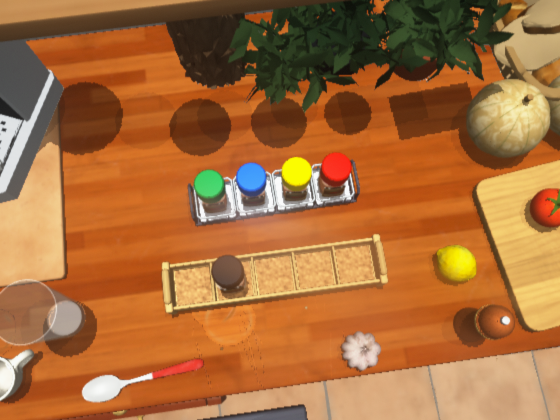

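The scene shows, from left to right as the robot sees it, green, blue, yellow and red caps in the wire rack (top view (209,186), (251,180), (296,174), (336,170)). The wooden rack is nearer the robot, with black in the second pocket from the left (228,275). So the plan is green to pocket 1, blue, yellow and red to pockets 3, 4 and 5.

```bash
cat > h.py <<'E'
import numpy as np, cv2
from scipy.spatial.transform import Rotation as Ro
from cell import env
HSV=dict(green=((60,120,50),(85,255,255)),blue=((100,150,60),(120,255,255)),yellow=((24,170,120),(32,255,255)),red=((175,170,60),(180,255,255)))
def cam(n,obs=None):
    m=env.camera_model(n);K=m['K']
    if n!='wrist': return K,m['R'],m['t']
    T=np.eye(4);T[:3,:3]=Ro.from_rotvec(obs['orientation']).as_matrix();T[:3,3]=obs['ee_pos']
    W=np.linalg.inv(T@m['hand_eye']);return K,W[:3,:3],W[:3,3]
def ray(c,p):
    K,R,t=c;d=R.T@np.linalg.inv(K)@[p[0],p[1],1.];return -R.T@t,d/np.linalg.norm(d)
def onplane(c,p,z):
    o,d=ray(c,p);return o+d*(z-o[2])/d[2]
def tri(*cp):
    A=np.zeros((3,3));b=np.zeros(3);L=[ray(c,p) for c,p in cp]
    for o,d in L: M=np.eye(3)-np.outer(d,d);A+=M;b+=M@o
    X=np.linalg.solve(A,b);return X,max(np.linalg.norm(np.cross(X-o,d)) for o,d in L)
def mask(img,col):
    hsv=cv2.cvtColor(img,cv2.COLOR_RGB2HSV);lo,hi=HSV[col];m=cv2.inRange(hsv,lo,hi)
    if col=='red': m|=cv2.inRange(hsv,(0,200,60),(3,255,255))
    return cv2.morphologyEx(m,cv2.MORPH_OPEN,np.ones((3,3),np.uint8))
def blobs(m,amin):
    n,l,s,c=cv2.connectedComponentsWithStats(m);return [(c[i],s[i]) for i in range(1,n) if s[i][4]>=amin]
E
python3 - <<'E'
from h import *
I={n:cv2.imread(f'pics/{n}0.png')[:,:,::-1].copy() for n in('scene','top')}
box=dict(scene=(200,360,120,260),top=(180,370,130,230))
for col in HSV:
    P=[]
    for n in I:
        x0,x1,y0,y1=box[n];m=mask(I[n],col);k=np.zeros_like(m);k[y0:y1,x0:x1]=m[y0:y1,x0:x1]
        c,s=max(blobs(k,60),key=lambda b:b[1][4]);P.append((cam(n),c));print(col,n,c.round(1),s)
    print(*[v.round(1) for v in tri(*P)])
# wood rack pale mask
hsv=cv2.cvtColor(I['top'],cv2.COLOR_RGB2HSV)
for p in [(192,290),(273,272),(355,263),(167,290),(379,260),(300,255),(250,212),(130,200)]: print(p,hsv[p[1],p[0]])
for p in [(192,290),(273,272),(355,263)]: print(onplane(cam('top'),p,16).round(0))
E
```

```text
green scene [231.  200.7] [216 185  30  32 827]
green top [208.7 183.5] [195 170  29  27 629]
[602.  -41.4  92.6] 0.8
blue scene [263.8 181.4] [250 166  28  32 781]
blue top [250.8 177.2] [237 163  29  29 674]
[ 603.4 -106.6   93.6] 0.2Traceback (most recent call last):
  File "<stdin>", line 8, in <module>
ValueError: max() iterable argument is empty
```

```bash
python3 -m handwheel '[[0,0,-1,-0.124],[0,0,-1,-0.124],[0,0,-1,-0.124],[0,0,-1,-0.124],[0,0,-1,-0.124]]' 0; python3 -m handwheel '[[0,0,0,-0.124],[0,0,0,-0.124],[0,0,0,-0.124],[0,0,0,-0.124],[0,0,0,-0.022]]'; python3 -m handwheel '[[3.2,2.4,0,0],[3.2,2.4,0,0],[3.2,2.4,0,0],[3.2,2.4,0,0],[3.2,2.4,0,0]]'; python3 -m handwheel '[[3.2,2.4,0,0],[3.2,2.4,0,0],[3.2,2.4,0,0],[3.2,2.4,0,0],[3.2,2.4,0,0]]'; python3 -m handwheel '[[0,0,0,0],[0,0,0,0]]'
python3 - <<'E'
from h import *
o=env.get_obs();i=env.capture('wrist');cv2.imwrite('pics/w1.png',i[:,:,::-1]);np.save('w1.npy',o,allow_pickle=True);print(o['time'],o['ee_pos'],o['orientation'],o['joint_positions'])
E
```

```text
time: 0.52
ee_pos: [220.1, -476.2, 245.0]
orientation: [-2.71, -1.586, -0.001]
contact_force: [-1.2, -0.1, -0.6]
opening: 85.5
grip_force: 0.0
time: 0.93
ee_pos: [220.1, -476.3, 244.7]
orientation: [-2.217, -2.224, -0.001]
contact_force: [0.1, 0.4, -0.2]
opening: 85.0
grip_force: 0.0
time: 1.35
ee_pos: [340.7, -314.9, 244.9]
orientation: [-2.225, -2.217, -0.0]
contact_force: [1.1, -0.5, 0.5]
opening: 85.2
grip_force: 0.0
time: 1.77
ee_pos: [460.9, -154.7, 245.1]
orientation: [-2.224, -2.219, 0.0]
contact_force: [-0.1, -0.9, 0.5]
opening: 85.2
grip_force: 0.0
time: 1.93
ee_pos: [460.8, -154.6, 244.7]
orientation: [-2.217, -2.224, 0.001]
contact_force: [0.9, -0.0, 0.9]
opening: 85.4
grip_force: 0.0
1.9333 [ 460.7786137  -154.63893889  244.72476739] [-2.21734212e+00 -2.22404123e+00  1.01410873e-03] [-4.61672269e-01 -3.32321618e-02  1.16546992e-01  1.72178225e+00
 -2.77976809e-04  1.10610755e+00]
```

View pics/w1.png

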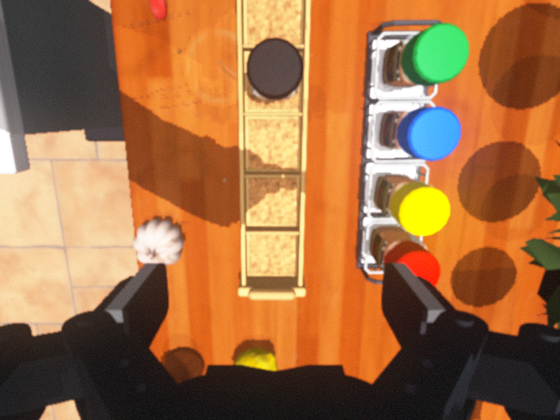

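The wrist view shows caps at (440,53), (430,133), (420,207) and (411,265). Pockets lie along column 272, with the upper end of the wooden rack cut off. I'll take a second view farther left and ahead.

```bash
python3 -m handwheel '[[3,2,0,0],[3,2,0,0],[3,2,0,0],[0,0,0,0],[0,0,0,0]]' >/dev/null
python3 - <<'E'
from h import *
o=env.get_obs();i=env.capture('wrist');cv2.imwrite('pics/w2.png',i[:,:,::-1]);np.save('w2.npy',o,allow_pickle=True);print(o['time'],o['ee_pos'])
h=cv2.cvtColor(cv2.imread('pics/w1.png'),cv2.COLOR_BGR2HSV)
for p in [(440,53),(430,133),(420,207),(412,262),(274,70),(275,140),(275,262),(272,296),(242,150),(305,150),(340,150),(200,260)]: print(p,h[p[1],p[0]])
E
```

```text
2.4 [520.02699635 -67.03443445 244.79629409]
(440, 53) [ 69 177 238]
(430, 133) [102 170 255]
(420, 207) [ 30 255 255]
(412, 262) [  4 232 255]
(274, 70) [ 9 58 93]
(275, 140) [ 20 122 251]
(275, 262) [ 20 120 252]
(272, 296) [ 25  92 254]
(242, 150) [ 18 129 219]
(305, 150) [ 25  99 254]
(340, 150) [ 14 191 244]
(200, 260) [ 11 212 229]
```

View pics/w2.png

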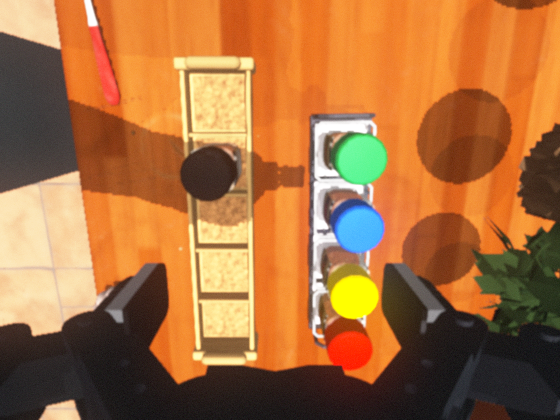

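```bash
cat >> h.py <<'E'
HSV.update(green=((55,110,50),(85,255,255)),blue=((98,110,60),(122,255,255)),yellow=((26,200,90),(33,255,255)),red=((0,215,90),(7,255,255)))
def load(n):
    o=np.load(f'{n}.npy',allow_pickle=True).item() if n[0]=='w' else None
    return cv2.imread(f'pics/{n if o else n+"0"}.png')[:,:,::-1].copy(), cam('wrist',o) if o else cam(n)
E
python3 - <<'E'
from h import *
box=dict(w1=(350,480,10,300),w2=(310,400,120,375),top=(180,370,130,230))
D={n:load(n) for n in box}
for col in HSV:
    P=[]
    for n,(I,c) in D.items():
        x0,x1,y0,y1=box[n];m=mask(I,col);k=np.zeros_like(m);k[y0:y1,x0:x1]=m[y0:y1,x0:x1]
        p,s=max(blobs(k,60),key=lambda b:b[1][4]);print(col,n,p.round(1),s[2:])
        if n!='w1' or col!='red': P.append((c,p))
    print('   ',*[v.round(1) for v in tri(*P)])
# rack
Q={}
for n,b in dict(w2=(165,262,50,370),top=(155,395,230,320)).items():
    I,c=D[n];h=cv2.cvtColor(I,cv2.COLOR_RGB2HSV);m=cv2.inRange(h,(17,50,90),(30,165,255))
    k=np.zeros_like(m);k[b[2]:b[3],b[0]:b[1]]=m[b[2]:b[3],b[0]:b[1]]
    k=cv2.morphologyEx(k,cv2.MORPH_CLOSE,np.ones((7,7)));k=cv2.morphologyEx(k,cv2.MORPH_OPEN,np.ones((3,3)))
    ct=max(cv2.findContours(k,0,2)[0],key=cv2.contourArea);r=cv2.minAreaRect(ct);Q[n]=cv2.boxPoints(r)
    print(n,r);P=[onplane(c,p,56) for p in Q[n]];print(np.round(P,1));cv2.imwrite(f'pics/m_{n}.png',k)
E
```

```text
green w1 [438.3  52.9] [  61   61 2755]
green w2 [360.1 158.5] [  53   51 2096]
green top [208.5 183.7] [ 30  28 661]
    [596.6 -40.4 103.3] 2.3
blue w1 [429.4 132.9] [  62   53 2600]
blue w2 [356.7 226. ] [  53   53 2127]
blue top [250.9 178. ] [ 30  31 746]
    [ 599.1 -105.7   96.6] 2.1
yellow w1 [424.3 211.2] [  51   48 1917]
yellow w2 [354.2 296.5] [  47   43 1596]
yellow top [296.2 171.2] [ 29  29 670]
    [ 598.5 -176.   105.1] 1.3
red w1 [421.3 264.8] [ 45  36 897]
red w2 [349.1 349.6] [  46   39 1425]
red top [336.2 166.7] [ 30  30 705]
    [ 597.5 -238.4  103.6] 1.5
w2 ((214.51034545898438, 210.0050506591797), (308.51800537109375, 80.01632690429688), 89.41136169433594)
[[ 422.    52.    56. ]
 [ 498.5   52.6   56. ]
 [ 496.3 -292.9   56. ]
 [ 399.6 -293.9   56. ]]
top ((273.4657287597656, 272.93817138671875), (50.749427795410156, 224.41189575195312), 82.44093322753906)
[[ 497.2   52.7   56. ]
 [ 495.8 -299.4   56. ]
 [ 416.3 -294.6   56. ]
 [ 418.8   49.3   56. ]]
```

```bash
python3 - <<'E'
from h import *
I,c=load('w2')
for p in [(220,133),(222,248),(224,299)]: print('div',onplane(c,p,36).round(1))
for p in [(187,100),(250,100),(197,330),(252,330)]: print('slat',onplane(c,p,40).round(1))
E
python3 -m handwheel '[[1.3,3.7,0,0],[1.3,3.9,0,0],[0,0,-0,0],[0,0,3.5,0],[0,0,3.5,0]]' 0 40 ; python3 -m handwheel '[[0,0,3,0],[0,0,2,0],[0,0,0,0],[0,0,0,0]]'
```

```text
div [461. -21.  36.]
div [ 457.9 -151.4   36. ]
div [ 457.7 -217.1   36. ]
slat [429.1  12.4  40. ]
slat [493.8  12.3  40. ]
slat [ 423.7 -256.9   40. ]
slat [ 491. -257.   40.]
time: 2.87
ee_pos: [598.2, -43.4, 176.5]
orientation: [2.222, 2.215, 0.004]
contact_force: [1.3, 0.0, 0.6]
opening: 85.4
grip_force: 0.0
time: 3.2
ee_pos: [594.2, -42.4, 124.0]
orientation: [-2.223, -2.216, 0.004]
contact_force: [0.7, 0.3, 0.9]
opening: 85.4
grip_force: 0.0
```

Pose is good and the dividers agree with the end boards: rack centre is about (458.5, -120.5). I'll descend on green.

```bash
python3 -m handwheel '[[0.2,0.3,2,0],[0,0,1.5,0],[0,0,1.4,0],[0,0,0,0],[0,0,0,0]]'; python3 -m handwheel '[[0,0,0,0],[0,0,0,0],[0,0,0,0],[0,0,0,0],[0,0,0,0]]' 200 40;python3 -m handwheel '[[0,0,0,0],[0,0,0,0],[0,0,0,0]]'; python3 - <<'E'
from h import *
cv2.imwrite('pics/w3.png',env.capture('wrist')[:,:,::-1])
E
```

```text
time: 3.62
ee_pos: [599.8, -39.6, 78.2]
orientation: [2.222, 2.219, 0.002]
contact_force: [-0.1, -0.1, 0.8]
opening: 85.3
grip_force: 0.0
time: 4.03
ee_pos: [599.6, -38.6, 77.0]
orientation: [2.221, 2.221, 0.001]
contact_force: [-0.3, -0.5, -0.4]
opening: 25.4
grip_force: 0.0
time: 4.28
ee_pos: [599.1, -38.5, 76.2]
orientation: [-2.221, -2.221, 0.0]
contact_force: [0.1, -0.2, 1.0]
opening: 18.4
grip_force: 0.0
```

View pics/w3.png

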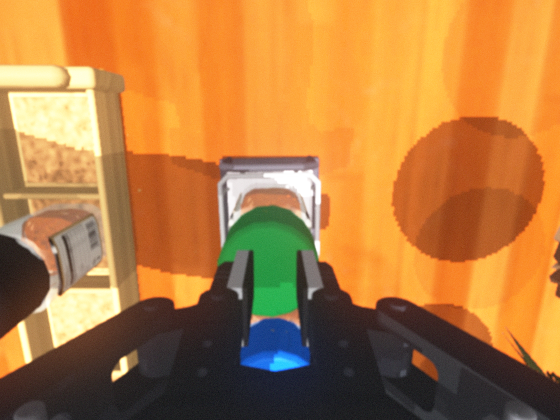

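The view shows the fingers (rows 250-320, columns 235-320) shut to 18 mm with the green cap (268,260) not between them. I'm checking why before moving.

```bash
python3 - <<'E'
from h import *
o=env.get_obs();c=cam('wrist',o);K,R,t=c
print(o['ee_pos'],o['opening'],'cam',-R.T@t)
I=cv2.imread('pics/w3.png')[:,:,::-1].copy()
for col in('green','blue'):
    b=max(blobs(mask(I,col),60),key=lambda b:b[1][4]);print(col,b[0],b[1],[onplane(c,b[0],z).round(0) for z in(95,111)])
def pr(X): q=K@(R@X+t);return (q[:2]/q[2]).round(0)
for X in([600,-40,111],[600,-17,111],[600,-64,111],[590,-27,76],[590,-27,100],[590,-38,130],[590,-27,130]): print(X,pr(np.array(X,float)))
print('cell end loop', onplane(c,(270,160),46), onplane(c,(268,320),111))
cv2.imwrite('pics/scene3.png',env.capture('scene')[:,:,::-1]); cv2.imwrite('pics/s3c.png',cv2.resize(cv2.imread('pics/scene3.png')[90:300,160:440],None,fx=2.5,fy=2.5))
E
```

```text
[599.09338762 -38.52096171  76.21649837] 18.378331029275873 cam [598.31819615  27.7729374  254.53279254]
green [268.21900903 259.78725364] [ 219  208   92  108 5429] [array([595., -40.,  95.]), array([595., -34., 111.])]
blue [274.4272017  346.33416193] [ 239  319   72   54 2816] [array([598., -89.,  95.]), array([598., -77., 111.])]
[600, -40, 111] [279. 273.]
[600, -17, 111] [279. 223.]
[600, -64, 111] [279. 322.]
[590, -27, 76] [259. 222.]
[590, -27, 100] [257. 237.]
[590, -38, 130] [253. 290.]
[590, -27, 130] [253. 264.]
cell end loop [595.62048604   1.41126391  46.        ] [595.22002278 -63.00884947 111.        ]
```

View pics/s3c.png

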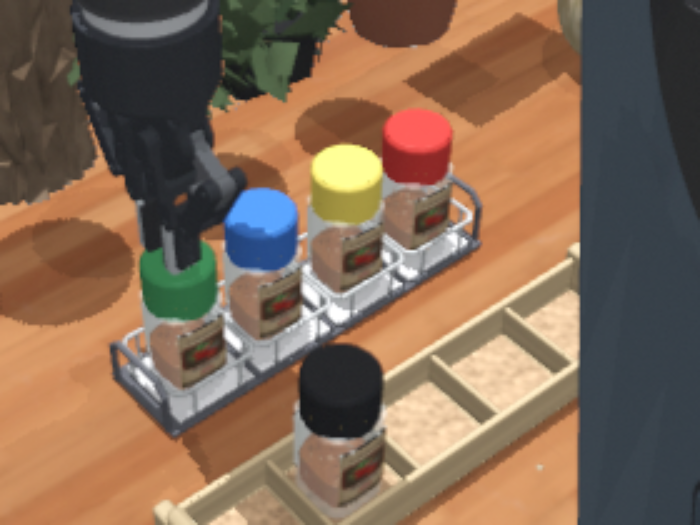

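The scene view shows the fingertips resting just over the centre of the green cap, though the TCP reading puts them 35 mm below its top. I'm checking where the fingers and the wrist camera really stand.

```bash
python3 - <<'E'
from h import *
o=env.get_obs();c=cam('wrist',o);s=cam('scene')
for p in [(231,198),(219,188)]:
    O,d=ray(s,p)
    print('scene tip',[ (O+d*(y-O[1])/d[1]).round(0) for y in(-48,-38,-28)])
print('rack corner in w3 z56',onplane(c,(122,90),56).round(0))
t=env.capture('top');cv2.imwrite('pics/top3.png',t[:,:,::-1])
cv2.imwrite('pics/t3c.png',cv2.resize(t[120:260,150:370,::-1],None,fx=3,fy=3))
print(o['joint_positions'])
E
```

```text
scene tip [array([610., -48.,  88.]), array([594., -38., 106.]), array([578., -28., 124.])]
scene tip [array([644., -48.,  85.]), array([626., -38., 103.]), array([609., -28., 122.])]
rack corner in w3 z56 [518.  40.  56.]
[-1.75899699e-01  2.49285293e-01  8.67699072e-02  1.40856672e+00
  3.21781257e-06  1.39482223e+00]
```

View pics/t3c.png

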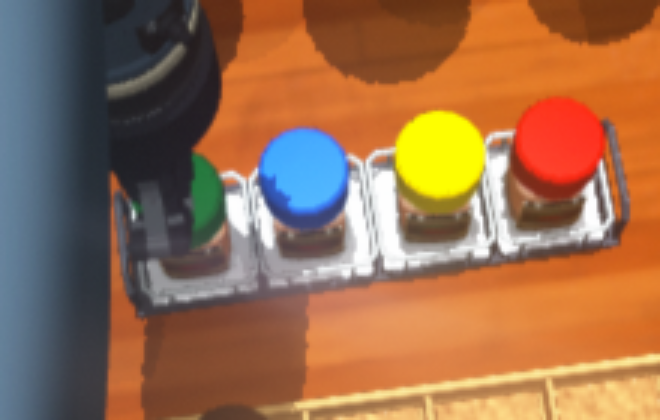

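Two independent signs, the rack corner scale in w3 and the scene tip at z≈106, say the wrist stands higher than the state reports. I'll check each wrist view by solving the camera position from caps triangulated with the two fixed cameras alone.

```bash
python3 - <<'E'
from h import *
np.save('w3.npy',env.get_obs(),allow_pickle=True)
B=dict(scene=(200,360,120,260),top=(180,370,130,230),w1=(350,480,10,300),w2=(310,400,120,375),w3=(200,340,200,380))
def cen(n,col):
    I,c=load(n);x0,x1,y0,y1=B[n];m=mask(I,col);k=np.zeros_like(m);k[y0:y1,x0:x1]=m[y0:y1,x0:x1]
    return c,max(blobs(k,60),key=lambda b:b[1][4])[0]
X={}
for col in HSV:
    X[col],e=tri(cen('scene',col),cen('top',col));print(col,X[col].round(1),e.round(1))
for n in('w1','w2','w3'):
    A=[];b=[]
    for col in (['green','blue'] if n=='w3' else ['green','blue','yellow'] if n=='w1' else list(HSV)):
        c,p=cen(n,col);o,d=ray(c,p);M=np.eye(3)-np.outer(d,d);A.append(M);b.append(M@X[col])
    C=np.linalg.lstsq(np.vstack(A),np.hstack(b),rcond=None)[0];print(n,'camera solved - reported',(C-o).round(1))
E
```

```text
green [601.4 -41.   93.3] 0.8
blue [ 601.9 -106.3   95. ] 0.2Traceback (most recent call last):
  File "<stdin>", line 9, in <module>
  File "<stdin>", line 6, in cen
ValueError: max() iterable argument is empty
```

```bash
cat >> h.py <<'E'
HSV.update(yellow=((22,150,90),(34,255,255)),red=((0,190,70),(6,255,255)))
B=dict(scene=(200,360,120,260),top=(180,370,130,230),w1=(350,480,10,300),w2=(310,400,120,375),w3=(200,340,200,380))
def cen(n,col):
    I,c=load(n);x0,x1,y0,y1=B[n];m=mask(I,col);h=cv2.cvtColor(I,cv2.COLOR_RGB2HSV)
    if col=='red': m|=cv2.inRange(h,(174,190,60),(180,255,255))
    k=np.zeros_like(m);k[y0:y1,x0:x1]=m[y0:y1,x0:x1]
    return c,max(blobs(k,60),key=lambda b:b[1][4])[0]
E
python3 - <<'E'
from h import *
X={}
for col in HSV:
    X[col],e=tri(cen('scene',col),cen('top',col));print(col,X[col].round(1),e.round(1))
for n in('w1','w2','w3'):
    A=[];b=[]
    for col in (['green','blue'] if n=='w3' else ['green','blue','yellow'] if n=='w1' else list(HSV)):
        c,p=cen(n,col);o,d=ray(c,p);M=np.eye(3)-np.outer(d,d);A.append(M);b.append(M@X[col])
    C=np.linalg.lstsq(np.vstack(A),np.hstack(b),rcond=None)[0];print(n,'camera solved - reported',(C-o).round(1))
E
```

```text
green [601.4 -41.   93.3] 0.8
blue [ 601.9 -106.3   95. ] 0.2
yellow [ 606.7 -179.    72.9] 0.6Traceback (most recent call last):
  File "<stdin>", line 4, in <module>
  File "h.py", line 34, in cen
    return c,max(blobs(k,60),key=lambda b:b[1][4])[0]
             ~~~^^^^^^^^^^^^^^^^^^^^^^^^^^^^^^^^^^
ValueError: max() iterable argument is empty
```

```bash
python3 - <<'E'
from h import *
I,_=load('scene');h=cv2.cvtColor(I,cv2.COLOR_RGB2HSV)
for p in [(299,155),(299,170),(327,142),(327,155),(300,190),(350,200)]: print(p,h[p[1],p[0]])
X={c:tri(cen('scene',c),cen('top',c))[0] for c in('green','blue')}
s=cam('scene')
for col,p in(('yellow',(299,163.5)),('red',(327,149.5))): X[col],e=tri((s,p),cen('top',col));print(col,X[col].round(1),e.round(1))
for n in('w1','w2','w3'):
    A=[];b=[]
    for col in (['green','blue'] if n=='w3' else ['green','blue','yellow'] if n=='w1' else list(HSV)):
        c,p=cen(n,col);o,d=ray(c,p);M=np.eye(3)-np.outer(d,d);A.append(M);b.append(M@X[col])
    C=np.linalg.lstsq(np.vstack(A),np.hstack(b),rcond=None)[0];print(n,'camera solved - reported',(C-o).round(1))
E
```

```text
(299, 155) [ 30 112 255]
(299, 170) [ 26 154 156]
(327, 142) [  1 169 254]
(327, 155) [  1 187 132]
(300, 190) [ 11 103  92]
(350, 200) [ 13 136 210]
yellow [ 599.6 -176.5   95.4] 0.1
red [ 599.8 -239.    92.5] 0.1
w1 camera solved - reported [ 3.8 -1.9 -4.5]
w2 camera solved - reported [ 4.9 -2.4 -9.4]
w3 camera solved - reported [ 5.7 24.8 58.3]
```

At z≈245 the reported pose matches the cameras within 5-10 mm, but in the low pose it's about 40-60 mm too low. I'll raise in steps and see where the mismatch arises.

```bash
cat > look.py <<'E'
import sys
from h import *
X=dict(green=(601.4,-41,94),blue=(601.9,-106.3,95),yellow=(599.6,-175,95),red=(599.8,-239,94))
def where(n,cols):
    o=env.get_obs();I=env.capture('wrist');cv2.imwrite(f'pics/{n}.png',I[:,:,::-1]);np.save(n+'.npy',o,allow_pickle=True)
    c=cam('wrist',o);A=[];b=[]
    for col in cols:
        bl=blobs(mask(I,col),300)
        if not bl: print('no',col);continue
        p,s=max(bl,key=lambda b:b[1][4])
        O,d=ray(c,p);M=np.eye(3)-np.outer(d,d);A.append(M);b.append(M@np.array(X[col],float));print(col,p.round(0),s)
    C=np.linalg.lstsq(np.vstack(A),np.hstack(b),rcond=None)[0];print(n,o['ee_pos'].round(1),'solved-reported',(C-O).round(1))
if __name__=='__main__': where(sys.argv[1],sys.argv[2].split(','))
E
python3 -m handwheel '[[0,0,-2.5,0],[0,0,-2.5,0],[0,0,0,0],[0,0,0,0]]' 0; python3 look.py w4 green,blue; python3 -m handwheel '[[0,0,-4,0],[0,0,-4,0],[0,0,-4,0],[0,0,0,0],[0,0,0,0]]' 0; python3 look.py w5 green,blue,yellow
```

```text
time: 4.77
ee_pos: [600.9, -38.9, 128.7]
orientation: [2.219, 2.219, 0.004]
contact_force: [0.5, 0.6, -0.4]
opening: 66.0
grip_force: 0.0
green [266. 229.] [ 229  191   75   76 4509]
blue [271. 319.] [ 236  277   71   83 4722]
w4 [600.9 -38.9 128.7] solved-reported [5.7 4.  6.7]
time: 5.23
ee_pos: [600.6, -38.8, 249.0]
orientation: [2.218, 2.218, 0.005]
contact_force: [-0.3, -0.7, 1.0]
opening: 85.5
grip_force: 0.0
green [269. 188.] [ 245  164   49   49 1867]
blue [272. 252.] [ 248  226   48   52 1918]
yellow [271. 314.] [ 250  288   44   53 1904]
w5 [600.6 -38.8 249. ] solved-reported [ 4.5 -0.2 -1.2]
```

In w3 the pad tips show at row 250. At y≈-27 that means they stand about 38 mm behind the stated TCP, so I have to go about that much lower. TCP z≈45 is safe under either reading, so I'll go there, close gently and check the opening.

```bash
python3 -m handwheel '[[-0.1,0,4,0],[0,0,4,0],[0,0,4,0],[0,0,4,0],[0,0,0,0]]' 0 25; python3 -m handwheel '[[0,0,1.5,0],[0,0,1.5,0],[0,0,1,0],[0,0,0,0],[0,0,0,0]]';python3 -m handwheel '[[0,0,0,0],[0,0,0,0],[0,0,0,0],[0,0,0,0],[0,0,0,0]]' 200 25; python3 look.py w6 green
```

```text
time: 5.7
ee_pos: [585.2, -37.1, 68.7]
orientation: [-2.203, -2.203, 0.029]
contact_force: [-3.9, 1.3, -3.5]
opening: 85.7
grip_force: 0.0
time: 6.12
ee_pos: [599.1, -39.6, 46.6]
orientation: [-2.221, -2.221, 0.001]
contact_force: [-0.9, 0.2, -0.0]
opening: 85.1
grip_force: 0.0
time: 6.53
ee_pos: [599.9, -39.8, 47.9]
orientation: [2.22, 2.22, 0.002]
contact_force: [-0.8, -0.7, 4.5]
opening: 46.4
grip_force: 25.2
green [273. 291.] [  212   222   126   133 12479]
w6 [599.9 -39.8  47.9] solved-reported [   2.5  -98.3 -189.9]
```

View pics/w6.png

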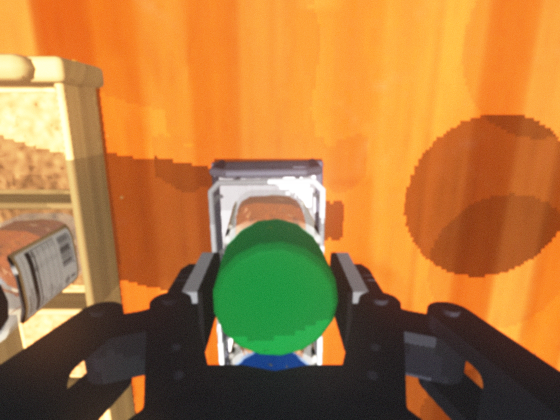

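Gripped: opening 46.4 mm at 25 N, and the cap (274,288) is centred between the pads. The jar underside is at TCP z − 40. I'll lift gently and carry it to the left pocket.

```bash
python3 -m handwheel '[[0,0,-1,0],[0,0,-1.5,0],[0,0,-2,0],[0,0,-2,0],[0,0,-1,0]]' 200 50; python3 -m handwheel '[[1,-2.8,0,0],[1,-2.8,0,0],[1,-2.8,0,0],[1,-2.8,0,0],[1,-2.8,0,0]]'; python3 -m handwheel '[[0,0,0,0],[0,0,0,0],[0,0,0,0]]'; python3 look.py w7 green
```

```text
time: 7.0
ee_pos: [600.2, -39.7, 123.9]
orientation: [2.22, 2.22, 0.003]
contact_force: [0.8, -0.1, -1.3]
opening: 45.9
grip_force: 51.1
time: 7.42
ee_pos: [457.5, 10.9, 120.6]
orientation: [-2.221, -2.221, 0.001]
contact_force: [0.0, 0.8, -1.1]
opening: 45.7
grip_force: 51.5
time: 7.67
ee_pos: [459.7, 10.3, 121.3]
orientation: [2.221, 2.221, 0.001]
contact_force: [0.4, -1.2, -1.0]
opening: 45.8
grip_force: 51.5
green [273. 292.] [  213   222   124   133 12143]
w7 [459.7  10.3 121.3] solved-reported [ 142.5 -148.7 -263.5]
```

View pics/w7.png

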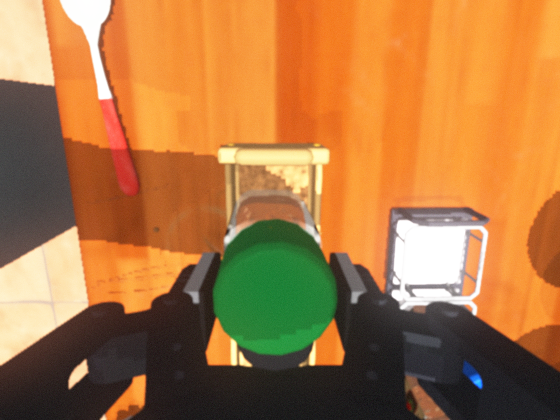

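The jar hangs straight and is centred on the rack (end board columns 218-329, cap at 273). Lowering.

```bash
python3 -m handwheel '[[0.2,0,1.5,0],[0,0,1.5,0],[0,0,1.5,0],[0,0,1,0],[0,0,0.4,0]]'; python3 -m handwheel '[[0,0,0.2,0],[0,0,0.2,0],[0,0,0.1,0],[0,0,0,0],[0,0,0,0]]'
```

```text
time: 8.13
ee_pos: [458.7, 12.2, 60.4]
orientation: [-2.22, -2.219, 0.003]
contact_force: [-1.0, -0.3, -1.2]
opening: 45.4
grip_force: 51.5
time: 8.55
ee_pos: [459.8, 12.4, 58.1]
orientation: [2.221, 2.221, 0.001]
contact_force: [1.0, 0.2, -0.8]
opening: 45.6
grip_force: 51.5
```

```bash
for i in 1; do python3 -m handwheel '[[0,0,0.1,0],[0,0,0,0],[0,0,0,0]]' | grep -E 'pos|contact'; python3 -m handwheel '[[0,0,0.1,0],[0,0,0,0],[0,0,0,0]]'| grep -E 'pos|contact'; python3 -m handwheel '[[0,0,0.1,0],[0,0,0,0],[0,0,0,0]]'| grep -E 'pos|contact';done
```

```text
ee_pos: [459.3, 12.4, 56.5]
contact_force: [-0.3, -0.8, -1.9]
ee_pos: [459.4, 12.4, 56.1]
contact_force: [-1.8, 0.5, 2.9]
ee_pos: [459.5, 12.3, 56.0]
contact_force: [-3.8, 0.5, 8.7]
```

Contact felt at z≈56, as expected. Release, rise, go to blue.

```bash
python3 -m handwheel '[[0,0,0,0],[0,0,0,0],[0,0,0,0],[0,0,0,0],[0,0,0,0]]' 0|tail -3; python3 -m handwheel '[[0,0,-1,0],[0,0,-2,0],[0,0,-2,0],[0,0,-2,0],[0,0,-1,0]]'|sed -n 2p; python3 -m handwheel '[[-2.4,2.8,0,0],[-2.4,2.8,0,0],[-2.4,2.8,0,0],[-2.4,2.9,0,0],[-2.2,2.9,0,0]]'|sed -n 2p;  python3 -m handwheel '[[0,0,0,0],[0,0,0,0],[0,0,0,0]]'|sed -n 2p; python3 look.py w8 blue
```

```text
contact_force: [0.9, -0.5, -0.8]
opening: 85.3
grip_force: 0.0
ee_pos: [460.7, 12.2, 137.7]
ee_pos: [602.3, -107.0, 134.3]
ee_pos: [600.6, -105.3, 133.8]
blue [271. 223.] [ 234  183   75   79 4662]
w8 [ 600.6 -105.3  133.8] solved-reported [   1.   -86.7 -280.5]
```

View pics/w8.png

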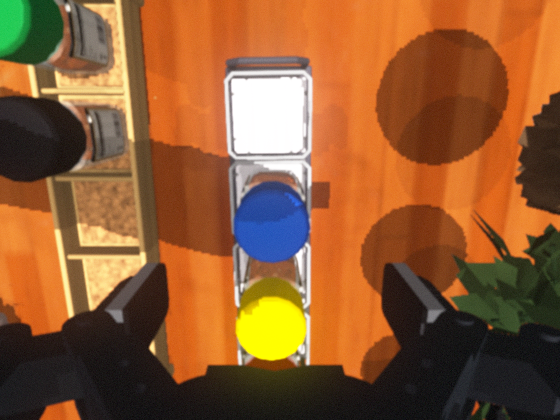

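Green stands upright in its pocket, and blue (271,222) is centred between the open fingers. Descend and grip.

```bash
python3 -m handwheel '[[0,0,2,0],[0,0,2,0],[0,0,2,0],[0,0,1.5,0],[0,0,1.1,0]]'|sed -n 2,4p; python3 -m handwheel '[[0,0,0,0],[0,0,0,0]]'|sed -n 2p;python3 -m handwheel '[[0,0,0,0],[0,0,0,0],[0,0,0,0],[0,0,0,0],[0,0,0,0]]' 200 50; python3 -m handwheel '[[0,0,-1,0],[0,0,-1.5,0],[0,0,-2,0],[0,0,-2,0],[0,0,-1,0]]'; python3 -m handwheel '[[0,0,0,0],[0,0,0,0]]'
```

```text
ee_pos: [599.6, -104.1, 47.8]
orientation: [-2.219, -2.222, 0.001]
contact_force: [0.0, 0.6, -0.8]
ee_pos: [600.4, -104.8, 48.8]
time: 11.85
ee_pos: [602.1, -106.0, 50.2]
orientation: [2.22, 2.22, 0.002]
contact_force: [-1.9, 0.9, 5.5]
opening: 45.5
grip_force: 51.0
time: 12.27
ee_pos: [602.4, -105.9, 126.2]
orientation: [2.219, 2.219, 0.003]
contact_force: [0.9, 0.4, 0.2]
opening: 45.7
grip_force: 51.0
time: 12.43
ee_pos: [601.7, -105.8, 123.7]
orientation: [2.221, 2.221, 0.001]
contact_force: [-0.3, -0.9, -1.5]
opening: 45.5
grip_force: 51.0
```

```bash
python3 -m handwheel '[[-0.3,-2.9,0,0],[-0.3,-2.9,0,0],[-0.3,-2.9,0,0],[-0.3,-2.8,0,0],[-0.2,-2.8,0,0]]'|sed -n 2p;python3 -m handwheel '[[0,0,0,0],[0,0,0,0],[0,0,0,0]]'|sed -n 2p; python3 look.py w9 blue
```

```text
ee_pos: [455.5, -119.1, 120.8]
ee_pos: [458.1, -119.5, 122.3]
blue [274. 284.] [  214   216   122   132 12398]
w9 [ 458.1 -119.5  122.3] solved-reported [ 144.4  -70.4 -240. ]
```

View pics/w9.png

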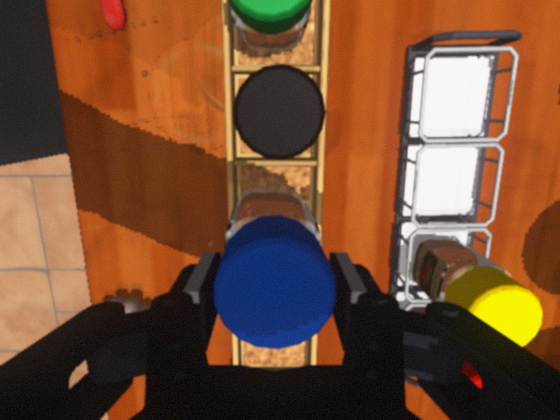

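```bash
python3 - <<'E'
from h import *
I,c=load('w9')
for p in [(280,69),(280,160)]: print(onplane(c,p,36).round(1))
for p in [(229,130),(325,130)]: print(onplane(c,p,40).round(1))
print('black',onplane(c,(280,111),119),'blue top',onplane(c,(274,282),123+38+25).round(1))
E
python3 -m handwheel '[[0,0,1.5,0],[0,0,1.5,0],[0,0,1.5,0],[0,0,1,0],[0,0,0.5,0]]'|sed -n 2,4p; python3 -m handwheel '[[0,0,0.2,0],[0,0,0,0],[0,0,0,0]]'|sed -n 2,4p
```

```text
[461.2 -23.5  36. ]
[461.3 -86.6  36. ]
[424.8 -64.7  40. ]
[493.3 -64.8  40. ]
black [460.0362248  -52.13105969 119.        ] blue top [ 457.1 -110.6  186. ]
ee_pos: [457.8, -119.1, 61.3]
orientation: [-2.219, -2.22, 0.002]
contact_force: [-0.5, 0.2, -1.2]
ee_pos: [458.9, -119.8, 62.0]
orientation: [2.22, 2.221, 0.001]
contact_force: [1.0, 0.0, -1.6]
```

```bash
python3 -m handwheel '[[-0.15,0,0.2,0],[0,0,0.1,0],[0,0,0,0],[0,0,0,0]]'|sed -n 2,4p; python3 -m handwheel '[[0,0,0.1,0],[0,0,0,0],[0,0,0,0]]'|sed -n 2,4p;  python3 -m handwheel '[[0,0,0.1,0],[0,0,0,0],[0,0,0,0]]'|sed -n 2,4p
```

```text
ee_pos: [458.3, -121.2, 58.6]
orientation: [2.221, 2.221, 0.0]
contact_force: [1.1, 0.7, -0.6]
ee_pos: [458.5, -121.3, 58.2]
orientation: [2.221, 2.221, 0.0]
contact_force: [-1.2, 0.0, 4.0]
ee_pos: [458.5, -121.5, 58.2]
orientation: [2.22, 2.22, 0.0]
contact_force: [-3.1, 1.5, 9.0]
```

```bash
python3 -m handwheel '[[0,0,0,0],[0,0,0,0],[0,0,0,0],[0,0,0,0],[0,0,0,0]]' 0|tail -3; python3 -m handwheel '[[0,0,-1,0],[0,0,-2,0],[0,0,-2,0],[0,0,-2,0],[0,0,-1,0]]'|sed -n 2p; python3 -m handwheel '[[-1.1,2.8,0,0],[-1.1,2.8,0,0],[-1.1,2.8,0,0],[-1,2.9,0,0],[-1,2.9,0,0]]'|sed -n 2p;  python3 -m handwheel '[[0,0,0,0],[0,0,0,0],[0,0,0,0]]'|sed -n 2p; python3 - <<'E'
from h import *
HSV['yellow']=((26,150,90),(33,255,255))
o=env.get_obs();I=env.capture('wrist');cv2.imwrite('pics/w10.png',I[:,:,::-1]);c=cam('wrist',o)
for col in('yellow','red'):
    for p,s in blobs(mask(I,col),800): print(col,p.round(0),s,onplane(c,p,100).round(1))
E
```

```text
contact_force: [0.6, 0.6, 0.2]
opening: 85.4
grip_force: 0.0
ee_pos: [459.6, -121.7, 139.7]
ee_pos: [601.4, -174.6, 136.2]
ee_pos: [599.5, -173.8, 135.9]
red [271. 309.] [ 236  268   71   81 4453] [ 596.2 -234.9  100. ]
```

```bash
python3 - <<'E'
from h import *
HSV['yellow']=((20,140,90),(34,255,255))
I=cv2.imread('pics/w10.png')[:,:,::-1].copy();h=cv2.cvtColor(I,cv2.COLOR_RGB2HSV);print(h[225,271],h[215,271])
o=env.get_obs();c=cam('wrist',o)
for p,s in blobs(mask(I,'yellow'),800): print(p.round(0),s,onplane(c,p,100).round(1))
I,c=load('w8')
for p,s in blobs(mask(I,'blue'),800): print('blue w8',p.round(0),onplane(c,p,100).round(1))
E
```

```text
[ 25 255 189] [ 24 255 161]
[272. 223.] [ 235  183   75   81 4725] [ 596.9 -174.6  100. ]
blue w8 [271. 223.] [ 597.5 -104.8  100. ]
```

```bash
python3 -m handwheel '[[0,0,2,0],[0,0,2,0],[0,0,2,0],[0,0,1.5,0],[0,0,1.2,0]]'|sed -n 2,4p; python3 -m handwheel '[[0,0,0,0],[0,0,0,0]]'|sed -n 2p;python3 -m handwheel '[[0,0,0,0],[0,0,0,0],[0,0,0,0],[0,0,0,0],[0,0,0,0]]' 200 50; python3 -m handwheel '[[0,0,-1,0],[0,0,-1.5,0],[0,0,-2,0],[0,0,-2,0],[0,0,-1,0]]'|tail -3; python3 -m handwheel '[[0,0,0,0],[0,0,0,0]]'
```

```text
ee_pos: [598.6, -173.4, 49.0]
orientation: [-2.221, -2.221, 0.0]
contact_force: [-0.2, 0.1, -0.9]
ee_pos: [599.3, -173.7, 49.6]
time: 17.2
ee_pos: [601.1, -174.6, 51.3]
orientation: [2.22, 2.22, 0.001]
contact_force: [-0.9, 1.2, 7.0]
opening: 45.7
grip_force: 51.1
contact_force: [0.7, 0.0, -0.5]
opening: 45.4
grip_force: 51.1
time: 17.78
ee_pos: [600.7, -174.3, 124.7]
orientation: [2.221, 2.221, 0.001]
contact_force: [-0.1, 0.6, -1.9]
opening: 45.6
grip_force: 51.1
```

```bash
python3 -m handwheel '[[-0.3,-2.9,0,0],[-0.3,-2.9,0,0],[-0.3,-2.9,0,0],[-0.2,-2.8,0,0],[-0.2,-2.8,0,0]]'|sed -n 2p;python3 -m handwheel '[[0,0,0,0],[0,0,0,0],[0,0,0,0]]'|sed -n 2p; python3 look.py w11 yellow; python3 - <<'E'
from h import *
I,c=load('w11');K,R,t=c
for y in(-21,-87,-153): q=K@(R@np.array([459,y,36.])+t);print(y,(q[:2]/q[2]).round(0))
E
```

```text
ee_pos: [454.6, -186.3, 121.8]
ee_pos: [457.1, -186.9, 123.2]
yellow [273. 289.] [  215   219   120   130 11460]
w11 [ 457.1 -186.9  123.2] solved-reported [ 143.1  -57.4 -212.5]
-21 [278. -46.]
-87 [278.  63.]
-153 [278. 159.]
```

View pics/w11.png

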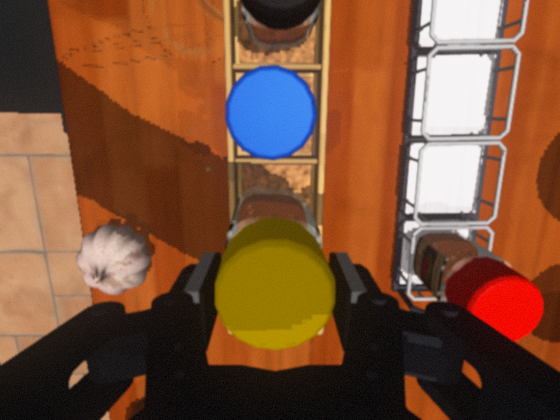

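Blue stands in its pocket (271,112), and dividers at rows 67 and 160 are as predicted. The rack axis is about 2 mm ahead of the tool, so I'll add that and lower.

```bash
python3 -m handwheel '[[-0.05,0.2,1.5,0],[0,0,1.5,0],[0,0,1.5,0],[0,0,1,0],[0,0,0.6,0]]'|sed -n 2,4p; python3 -m handwheel '[[0,0,0.1,0],[0,0,0,0],[0,0,0,0]]'|sed -n 2,4p; python3 -m handwheel '[[0,0,0.1,0],[0,0,0,0],[0,0,0,0]]'|sed -n 2,4p;  python3 -m handwheel '[[0,0,0.1,0],[0,0,0,0],[0,0,0,0]]'|sed -n 2,4p
```

```text
ee_pos: [459.1, -187.0, 61.4]
orientation: [-2.219, -2.221, 0.001]
contact_force: [0.4, 0.5, -1.1]
ee_pos: [459.9, -187.9, 63.1]
orientation: [2.22, 2.221, 0.001]
contact_force: [0.5, -0.8, -1.4]
ee_pos: [459.6, -187.8, 62.0]
orientation: [2.221, 2.221, 0.001]
contact_force: [-0.3, 0.6, -1.2]
ee_pos: [459.1, -187.6, 60.3]
orientation: [-2.221, -2.221, 0.0]
contact_force: [-0.8, -0.1, -1.9]
```

```bash
python3 -m handwheel '[[0,0,0.1,0],[0,0,0,0],[0,0,0,0]]'|sed -n 2,4p; python3 -m handwheel '[[0,0,0.1,0],[0,0,0,0],[0,0,0,0]]'|sed -n 2,4p
```

```text
ee_pos: [459.2, -187.7, 59.4]
orientation: [2.221, 2.221, 0.0]
contact_force: [0.5, -0.6, 0.3]
ee_pos: [459.3, -187.9, 59.3]
orientation: [2.221, 2.221, -0.0]
contact_force: [-1.5, 0.5, 4.6]
```

```bash
python3 -m handwheel '[[0,0,0,0],[0,0,0,0],[0,0,0,0],[0,0,0,0],[0,0,0,0]]' 0|tail -3; python3 -m handwheel '[[0,0,-1,0],[0,0,-2,0],[0,0,-2,0],[0,0,-2,0],[0,0,-1,0]]'|sed -n 2p; python3 -m handwheel '[[-1,2.8,0,0],[-1,2.8,0,0],[-1,2.8,0,0],[-1,2.8,0,0],[-0.9,2.9,0,0]]'|sed -n 2p;  python3 -m handwheel '[[0,0,0,0],[0,0,0,0],[0,0,0,0]]'|sed -n 2p; python3 - <<'E'
from h import *
o=env.get_obs();I=env.capture('wrist');cv2.imwrite('pics/w12.png',I[:,:,::-1]);c=cam('wrist',o)
for p,s in blobs(mask(I,'red'),800): print(p.round(0),s,onplane(c,p,100).round(1))
E
```

```text
contact_force: [0.6, -0.3, 1.0]
opening: 85.0
grip_force: 0.0
ee_pos: [460.5, -188.4, 141.9]
ee_pos: [601.3, -237.2, 138.3]
ee_pos: [599.5, -236.3, 137.9]
[270. 225.] [ 233  190   75   71 4046] [ 596.  -238.6  100. ]
```

```bash
python3 -m handwheel '[[-0.1,0,2,0],[0,0,2,0],[0,0,2,0],[0,0,1.6,0],[0,0,1.3,0]]'|sed -n 2,4p; python3 -m handwheel '[[0,0,0,0],[0,0,0,0]]'|sed -n 2p;python3 -m handwheel '[[0,0,0,0],[0,0,0,0],[0,0,0,0],[0,0,0,0],[0,0,0,0]]' 200 50; python3 -m handwheel '[[0,0,-1,0],[0,0,-1.5,0],[0,0,-2,0],[0,0,-2,0],[0,0,-1,0]]'|tail -3; python3 -m handwheel '[[0,0,0,0],[0,0,0,0]]'
```

```text
ee_pos: [598.7, -237.0, 49.2]
orientation: [-2.221, -2.221, 0.0]
contact_force: [-1.1, 0.0, -0.0]
ee_pos: [599.2, -237.2, 49.5]
time: 22.72
ee_pos: [601.0, -238.2, 51.4]
orientation: [2.22, 2.219, 0.001]
contact_force: [-1.5, 0.2, 5.9]
opening: 45.7
grip_force: 51.0
contact_force: [0.2, -0.5, -0.4]
opening: 45.6
grip_force: 51.1
time: 23.3
ee_pos: [600.7, -237.8, 124.6]
orientation: [2.221, 2.221, 0.001]
contact_force: [0.5, 0.3, -0.5]
opening: 45.4
grip_force: 51.1
```

```bash
python3 -m handwheel '[[-0.3,-2.9,0,0],[-0.3,-2.9,0,0],[-0.3,-2.8,0,0],[-0.3,-2.8,0,0],[-0.3,-2.8,0,0]]'|sed -n 2p;python3 -m handwheel '[[0,0,0,0],[0,0,0,0],[0,0,0,0]]'|sed -n 2p; python3 look.py w13 red; python3 - <<'E'
from h import *
I,c=load('w13');K,R,t=c
for y in(-153,-219): q=K@(R@np.array([459,y,36.])+t);print(y,(q[:2]/q[2]).round(0))
E
```

```text
ee_pos: [455.7, -251.6, 121.7]
ee_pos: [458.1, -252.3, 123.1]
red [275. 282.] [  214   213   122   133 11336]
w13 [ 458.1 -252.3  123.1] solved-reported [ 142.4  -43.2 -188.1]
-153 [277.  64.]
-219 [277. 159.]
```

View pics/w13.png

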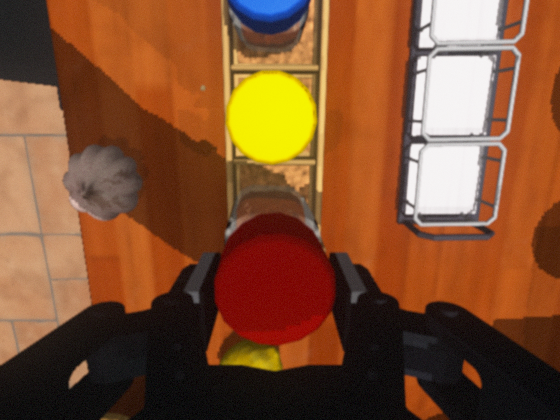

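Yellow stands in its pocket (272,117), and red hangs about 3 mm to the left in the grip. I'll shift 3 mm and lower.

```bash
python3 -m handwheel '[[-0.3,0.05,1.5,0],[0,0,1.5,0],[0,0,1.5,0],[0,0,1,0],[0,0,0.6,0]]'|sed -n 2,4p; python3 -m handwheel '[[0,0,0.1,0],[0,0,0.1,0],[0,0,0,0],[0,0,0,0]]'|sed -n 2,4p; python3 -m handwheel '[[0,0,0.1,0],[0,0,0,0],[0,0,0,0]]'|sed -n 2,4p;  python3 -m handwheel '[[0,0,0.1,0],[0,0,0,0],[0,0,0,0]]'|sed -n 2,4p
```

```text
ee_pos: [458.6, -254.8, 61.3]
orientation: [-2.218, -2.221, 0.0]
contact_force: [0.1, -0.1, -0.7]
ee_pos: [459.4, -256.1, 62.4]
orientation: [2.22, 2.22, 0.0]
contact_force: [-0.6, 0.8, -0.3]
ee_pos: [458.9, -255.8, 60.7]
orientation: [2.221, 2.221, 0.0]
contact_force: [-1.1, -0.6, -0.8]
ee_pos: [458.8, -255.7, 59.5]
orientation: [2.221, 2.221, 0.0]
contact_force: [0.2, -0.8, 0.6]
```

```bash
python3 -m handwheel '[[0,0,0.1,0],[0,0,0,0],[0,0,0,0]]'|sed -n 2,4p; python3 -m handwheel '[[0,0,0,0],[0,0,0,0],[0,0,0,0],[0,0,0,0],[0,0,0,0]]' 0|tail -3; python3 -m handwheel '[[0,0,-1,0],[0,0,-2,0],[0,0,-2,0],[0,0,-3,0],[0,0,-3,0]]'|sed -n 2p; python3 -m handwheel '[[0,0,-3,0],[2,0,-2,0],[3,0,0,0],[3,0,0,0],[3,0,0,0]]'|sed -n 2p; python3 -m handwheel '[[3,0,0,0],[3,0,0,0],[0,0,0,0],[0,0,0,0]]'|sed -n 2p; python3 - <<'E'
from h import *
HSV['yellow']=((20,140,90),(34,255,255))
o=env.get_obs();I=env.capture('wrist');cv2.imwrite('pics/w14.png',I[:,:,::-1]);c=cam('wrist',o)
for col in HSV:
    for p,s in blobs(mask(I,col),800): print(col,p.round(0),s,onplane(c,p,112).round(1))
E
```

```text
ee_pos: [458.9, -256.0, 59.4]
orientation: [2.221, 2.221, -0.0]
contact_force: [-1.6, 0.6, 5.1]
contact_force: [0.4, -0.2, 0.3]
opening: 85.6
grip_force: 0.0
ee_pos: [458.1, -255.1, 169.3]
ee_pos: [459.1, -145.0, 220.0]
ee_pos: [458.9, -84.4, 219.4]
green [271.  71.] [ 241   39   61   65 3059] [455.1  12.5 112. ]
blue [270. 236.] [ 244  207   54   59 2475] [ 454.2 -118.6  112. ]
yellow [271. 305.] [ 245  275   54   61 2632] [ 455.3 -184.3  112. ]
red [151.  45.] [136   0  30  87 880] [366.7  30.3 112. ]
```

View pics/w14.png

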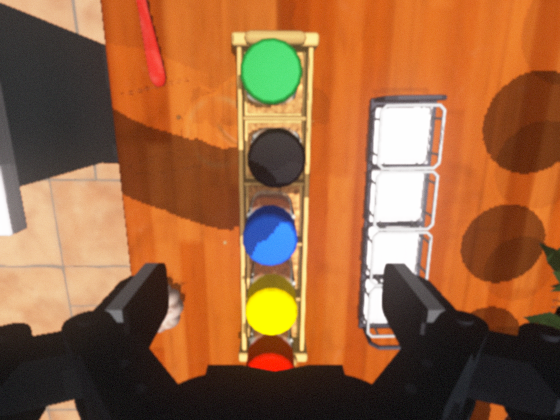

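All five jars stand upright, one per pocket: green, black, blue, yellow, red from top to bottom of the view. The measured offsets from pocket centres are a few mm, so I'm handing in.

```bash
python3 -c "
from cell import env
print(env.get_obs()['time'],env.hand_in())"
```

```text
the job is handed in; nothing more can be done
27.15 None
```

The four jars now stand upright in the wooden rack in their original order (green, blue, yellow, red), past the untouched black jar; I handed the job in at 27 s, and no verdict came back.

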